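Pack the tool case

TASK

Pack up the red tool case: swing its hasp up off the catch until it sticks out level or higher, raise the lid until it stands upright by itself, and put every yellow tape measure and every cork sanding block that is loose on the bench into the case, each in the compartment that already holds one of its own kind. Once all are in, lower the lid fully shut and swing the hasp right down over the catch again. Never have the lid raised while the hasp is down in its over-the-catch position, and leave the other things on the bench where they are.

Things in the scene. Friction and masses are not known exactly. Their poses are not given: they have to be found in the camera images.
- case: red tool case fixed to the bench, 200 mm deep (x) x 340 wide (y), rim 68 mm high; walls, divider and floor 5 mm thick. Origin: centre of its underside; x from the front (robot side, hasp) to the lid hinge, y left, z up. A divider up to the rim at y = 0 makes a left (y > 0) and a right compartment, each 190 (x) x 162 (y) mm inside. Catch: a steel staple on the front at y = -60 mm
- lid (a joint): lid hinge, rad: 0 shut, 1.57 upright, 1.9 its stop, leaning back. The axis is along the case's y at x = +100, z = 68 mm in the case frame. Stiff: the lid (10 mm thick, 200 deep, 0.45 kg) stays at any angle; about 5 N at the lift knob lifts it
- lid_knob (a point): grasp point on the lid's black lift knob: centre of a ball 16 mm across on a thin stem (8 mm) that sticks out of the lid's front edge, in the lid's plane. With the lid shut it lies at x = -128, y = +60, z = 73 mm in the case frame, 28 mm from the lid's edge; it swings with the lid. A pinched knob creeps in the grip as it turns
- hasp (a joint): hasp hinge, rad, relative to the lid: 0 hanging straight down over the catch, 1.57 straight out in line with the lid, 2.4 its stop. The axis is along the case's y on the lid's front edge: with the lid shut at x = -104, y = -60, z = 72 mm in the case frame. It stays where it is left; about 2 N at its knob swings it
- hasp_knob (a point): grasp point on the hasp's yellow pull: centre of a ball 16 mm across on a thin stem (8 mm). The hasp is a slotted steel strap 26 mm wide, 40 mm long; the stem sticks out from its lower end, away from the case. With the hasp at 0 and the lid shut it lies at x = -134, y = -60, z = 38 mm in the case frame; it swings with the hasp. Held too tightly to pivot, it lifts the lid
- tape0_mid (a point): centre of the yellow tape measure (50 x 36 x 44 mm, like the loose ones) that already lies on the floor of one of the case's compartments; which one changes
- block0_mid (a point): centre of the brown cork sanding block (66 x 36 x 28 mm, like the loose ones) that already lies on the floor of the case's other compartment
- tape1_mid (a point): centre of a yellow pocket tape measure with black sides, 50 (x) x 36 (y) x 44 (z) mm, about 0.16 kg, loose on the bench; may be absent
- tape2_mid (a point): centre of a yellow pocket tape measure with black sides, 50 (x) x 36 (y) x 44 (z) mm, about 0.16 kg, loose on the bench; may be absent
- tape3_mid (a point): centre of a yellow pocket tape measure with black sides, 50 (x) x 36 (y) x 44 (z) mm, about 0.16 kg, loose on the bench; may be absent
- block1_mid (a point): centre of a brown cork sanding block with a grey abrasive sole, 66 (x) x 36 (y) x 28 (z) mm, about 0.08 kg, loose on the bench; may be absent
- block2_mid (a point): centre of a brown cork sanding block with a grey abrasive sole, 66 (x) x 36 (y) x 28 (z) mm, about 0.08 kg, loose on the bench; may be absent
- block3_mid (a point): centre of a brown cork sanding block with a grey abrasive sole, 66 (x) x 36 (y) x 28 (z) mm, about 0.08 kg, loose on the bench; may be absent
- tin: bystander, leave alone: green wax tin, 64 mm across, 40 mm high; origin under its centre
- mug: bystander, leave alone: blue mug, 80 mm across, 90 mm high; origin under its centre
- driver: bystander, leave alone: screwdriver with an orange handle lying along its x; origin on the bench under its middle
- maskroll: bystander, leave alone: blue roll of masking tape lying flat, 96 mm across, 24 mm high; origin under its centre
- offcut: bystander, leave alone: dark wood offcut 50 x 110 x 18 mm; origin under its centre
Things that resemble listed ones, but are neither listed nor needed, are in the scene too. What is shaped like the part that bears block3_mid but blue or pink is not meant.

How it is judged (in metres and radians):
On the way, in this order (a step that is already met when the one before it is completed fails the run):
1. the hasp is swung off the catch (over 1.0 rad) with the lid still down (value of joint hasp above 1 rad and value of joint lid below 0.15 rad), for 0.2 s.
2. the lid stands open (over 1.3 rad) (value of joint lid above 1.3 rad), for 0.2 s.
3. all loose tapes and blocks are in the compartment of their kind, lid still open (value of joint lid above 1 rad and x of tape1_mid in the frame of case between -0.097 and 0.097 m and y of tape1_mid in the frame of case between -0.167 and 0.167 m and z of tape1_mid in the frame of case between 0 and 0.068 m and (y of each of tape1_mid, tape0_mid in the frame of case above 0 m or y of each of tape1_mid, tape0_mid in the frame of case below 0 m) and x of tape2_mid in the frame of case between -0.097 and 0.097 m and y of tape2_mid in the frame of case between -0.167 and 0.167 m and z of tape2_mid in the frame of case between 0 and 0.068 m and (y of each of tape2_mid, tape0_mid in the frame of case above 0 m or y of each of tape2_mid, tape0_mid in the frame of case below 0 m) and x of tape3_mid in the frame of case between -0.097 and 0.097 m and y of tape3_mid in the frame of case between -0.167 and 0.167 m and z of tape3_mid in the frame of case between 0 and 0.068 m and (y of each of tape3_mid, tape0_mid in the frame of case above 0 m or y of each of tape3_mid, tape0_mid in the frame of case below 0 m) and x of block1_mid in the frame of case between -0.097 and 0.097 m and y of block1_mid in the frame of case between -0.167 and 0.167 m and z of block1_mid in the frame of case between 0 and 0.068 m and (y of each of block1_mid, block0_mid in the frame of case above 0 m or y of each of block1_mid, block0_mid in the frame of case below 0 m) and x of block2_mid in the frame of case between -0.097 and 0.097 m and y of block2_mid in the frame of case between -0.167 and 0.167 m and z of block2_mid in the frame of case between 0 and 0.068 m and (y of each of block2_mid, block0_mid in the frame of case above 0 m or y of each of block2_mid, block0_mid in the frame of case below 0 m) and x of block3_mid in the frame of case between -0.097 and 0.097 m and y of block3_mid in the frame of case between -0.167 and 0.167 m and z of block3_mid in the frame of case between 0 and 0.068 m and (y of each of block3_mid, block0_mid in the frame of case above 0 m or y of each of block3_mid, block0_mid in the frame of case below 0 m) and x of tape0_mid in the frame of case between -0.097 and 0.097 m and y of tape0_mid in the frame of case between -0.167 and 0.167 m and z of tape0_mid in the frame of case between 0 and 0.068 m and x of block0_mid in the frame of case between -0.097 and 0.097 m and y of block0_mid in the frame of case between -0.167 and 0.167 m and z of block0_mid in the frame of case between 0 and 0.068 m), for 0.2 s.
4. the lid is shut (under 0.06 rad) (value of joint lid below 0.06 rad), for 0.2 s.
At the end, for the whole second after the job is handed in: lid shut (under 0.06 rad), hasp over the catch (under 0.15 rad), and the centre of every present tape measure and sanding block inside the case, below the rim, on the same side of the divider as the one of its kind that was in the case at the start (value of joint lid below 0.06 rad and value of joint hasp below 0.15 rad and x of tape1_mid in the frame of case between -0.097 and 0.097 m and y of tape1_mid in the frame of case between -0.167 and 0.167 m and z of tape1_mid in the frame of case between 0 and 0.068 m and (y of each of tape1_mid, tape0_mid in the frame of case above 0 m or y of each of tape1_mid, tape0_mid in the frame of case below 0 m) and x of tape2_mid in the frame of case between -0.097 and 0.097 m and y of tape2_mid in the frame of case between -0.167 and 0.167 m and z of tape2_mid in the frame of case between 0 and 0.068 m and (y of each of tape2_mid, tape0_mid in the frame of case above 0 m or y of each of tape2_mid, tape0_mid in the frame of case below 0 m) and x of tape3_mid in the frame of case between -0.097 and 0.097 m and y of tape3_mid in the frame of case between -0.167 and 0.167 m and z of tape3_mid in the frame of case between 0 and 0.068 m and (y of each of tape3_mid, tape0_mid in the frame of case above 0 m or y of each of tape3_mid, tape0_mid in the frame of case below 0 m) and x of block1_mid in the frame of case between -0.097 and 0.097 m and y of block1_mid in the frame of case between -0.167 and 0.167 m and z of block1_mid in the frame of case between 0 and 0.068 m and (y of each of block1_mid, block0_mid in the frame of case above 0 m or y of each of block1_mid, block0_mid in the frame of case below 0 m) and x of block2_mid in the frame of case between -0.097 and 0.097 m and y of block2_mid in the frame of case between -0.167 and 0.167 m and z of block2_mid in the frame of case between 0 and 0.068 m and (y of each of block2_mid, block0_mid in the frame of case above 0 m or y of each of block2_mid, block0_mid in the frame of case below 0 m) and x of block3_mid in the frame of case between -0.097 and 0.097 m and y of block3_mid in the frame of case between -0.167 and 0.167 m and z of block3_mid in the frame of case between 0 and 0.068 m and (y of each of block3_mid, block0_mid in the frame of case above 0 m or y of each of block3_mid, block0_mid in the frame of case below 0 m) and x of tape0_mid in the frame of case between -0.097 and 0.097 m and y of tape0_mid in the frame of case between -0.167 and 0.167 m and z of tape0_mid in the frame of case between 0 and 0.068 m and x of block0_mid in the frame of case between -0.097 and 0.097 m and y of block0_mid in the frame of case between -0.167 and 0.167 m and z of block0_mid in the frame of case between 0 and 0.068 m); the robot touches nothing.
It fails at once if the lid is raised (over 0.15 rad) with the hasp still in its over-the-catch position (under 0.3 rad) (value of joint lid above 0.15 rad and value of joint hasp below 0.3 rad).
It fails at once if one of the bystanders is moved by more than 40 mm (distance of any of tin, mug, driver, maskroll, offcut from where it was at the start of the episode above 0.04 m).
Of tape1, block1, tape2, block2, tape3, block3 only 3 to 5 are there at a start; the rules pass over those that are not, and their reading is None.
At some moment in a run one of tape1, block1, tape2, block2, tape3, block3 may be knocked a few centimetres aside while the robot is not near it.
Once in a run the grip may slacken for a moment while it holds something.
It also fails if it takes over 210 s, if anything falls off the work surface, if the arm or the gripper's body presses on something with over 40 N, if the wrist force passes 120 N, or if a joint passes its speed limit or range.

ROBOT

A 7-joint arm with a two-finger parallel gripper is mounted at the origin on the work surface. World frame = base frame: x ahead of the robot, y to its left, z up, the work surface at z = 0. Lengths are in mm, angles in rad, forces in N, time in s.
With the tool pointing down it reaches from about 400 to 900 mm from the base axis. Payload 5.6 kg.
Tool frame: the origin (TCP) lies midway between the tips of the shut fingers; the grasp point (between the pads) lies 19 mm behind it; z points along the fingers, y is the line along which they close (so a half turn about z gives the same grasp; the last joint's range is limited). The gripper opens to 92 mm and grips with 3 to 60 N. Pads are 20 mm wide; open, the fingers measure 128 mm over their backs; the gripper's body (75 mm by 189 mm) begins 69 mm behind the grasp point.
Start: joints at [1.131, 0.468, -0.012, 1.603, 0.006, 1.071, -0.056], TCP at [251.165, -599.521, 214.592] pointing down, gripper open.
Joint ranges: [-2.53, 2.53], [-0.31, 2.02], [-1.57, 1.55], [0.28, 2.44], [-1.29, 4.43], [0.15, 1.84], [-2.92, 2.92]. Speed limits (rad/s): [2.57, 2.57, 3.14, 3.14, 3.14, 3.14, 3.14].

INTERFACE

Orientations are given as a rotation vector (axis times angle).
In Python, from cell import robot, grip, kin, viewer gives the robot as it stands. Calls block until the motion is done:
- robot.movep(position, orientation): joint-space move of the TCP to a pose.
- robot.servo_line(position, feed=150, rotation=None): straight line of the TCP; rotation=None keeps the orientation; feed is the mean speed in mm/s.
- robot.goto_joints(angles): joint-space move.
- grip(opening, newtons=None): opening from 0.0 (shut) to 1.0 (fully open); newtons is the grip in N (None keeps the last); returns when the fingers have stopped.
- robot.hold(seconds).
- kin.ik(position, orientation): joint angles nearest the present ones, or None.
- robot.observe(): the state.
- viewer.read_camera(name): name is "side" or "top" or "wrist"; returns the picture (420x560x3 uint8, red, green, blue); there is no depth.
- viewer.camera_info(name): a dict with "camera_matrix" (3x3 intrinsics, pixels), "R" (3x3) and "t" (3): a world point X has camera coordinates R X + t. Camera axes: x right, y down, z forward; pixel columns grow to the right and rows downward; lengths in mm; the calibration is good to about 2 mm. The wrist camera is an equidistant fisheye: a pixel r from the principal point sees the ray r / f radians off the axis. A picture is of the moment at which its call begins: read the wrist's pose just before it. camera_info takes no time and is no camera call; for the wrist camera it gives the pose at the moment of the call.
A pose or a line that the arm cannot do raises robot.IKError and nothing moves.
- robot.job_done(): hands the job in; it is judged then, once.
Trained networks look in the newest picture that a camera, given by its name, has taken for a name from the list of things; names that differ only in an ending like _2 or _b are one class to them, and where a whole thing is asked for, a point or a joint stands for the part that bears it (a point fixed in the world has none). Each returns a list of dicts, best first, with "confidence" (0 to 1); they miss things now and then, are a little off and sometimes report something else, mostly with a low value. They report only what shows in the picture. A call takes as long as a camera call. They do not tell look-alikes from the thing itself.
- viewer.silhouettes(name, camera): "mask" (420x560 bool, what is visible of it).
- viewer.pinpoint(name, camera): "at" ([x, y, z] in mm, in the coordinates of the camera as it stood for that picture, good to about 4 mm: a listed point, or the origin of a listed thing).
The state is a dict: "t": time; "joints": joint angles; "joint_velocities": joint speeds; "joint_torque": joint torques, N m; "tcp_pos": TCP position; "tcp_rot": TCP orientation; "contact_force": force on the tool from outside, world axes, zero at the start; "wrist_torque": the same for the moment, N m; "grip_width": opening from 0.0 (shut) to 1.0 (fully open); "grip_force": force on a finger pad.
Only numpy, scipy, OpenCV 4.12 (cv2) and the standard library are available. Lean on these libraries where they do the work, as an engineer would, in place of code of your own. Each camera call takes 0.05 s, during which the arm holds its last target. There are 200 camera calls.

## Working session

There is one attempt and no reset: what is moved stays moved. The work goes in short steps, each a Python script; the robot and the scene stay as the last script left them, time stands still between calls to the robot, and variables do not carry over. Pictures are saved under pics/ and viewed, at most 14 in all, crops included, and the job is handed in when it is done.

```bash
ls; mkdir -p pics; cat > h.py <<'E'
import numpy as np, cv2
from cell import robot, grip, kin, viewer
from scipy.spatial.transform import Rotation as R
def shot(cam,name=None):
    im=viewer.read_camera(cam)
    if name: cv2.imwrite(f'pics/{name}.png',im[...,::-1])
    return im
def world(at,info): return np.array(info['R']).T@(np.array(at)-np.array(info['t']))
def find(name,cam,info=None):
    info=info or viewer.camera_info(cam)
    return [(round(d['confidence'],2),world(d['at'],info).round(0)) for d in viewer.pinpoint(name,cam)]
E
python3 - <<'E'
from h import *
for c in('top','side'):
    shot(c,c+'0'); i=viewer.camera_info(c); print(c,np.round(i['camera_matrix'],0).tolist(),np.round(i['R'],2).tolist(),np.round(i['t']))
    for n in ['case','lid_knob','hasp_knob','tape1_mid','block1_mid','tin','mug','driver','maskroll','offcut']:
        print(n,[(a,b.tolist()) for a,b in find(n,c,i)])
print(robot.observe())
E
```

```text
pics
top [[403.0, 0.0, 279.0], [0.0, 403.0, 210.0], [0.0, 0.0, 1.0]] [[0.05, -1.0, -0.0], [-0.97, -0.05, -0.22], [0.22, 0.01, -0.98]] [ -22.  532. 1125.]
case [(0.73, [582.0, 10.0, -1.0])]
lid_knob [(0.91, [454.0, 68.0, 73.0]), (0.16, [494.0, -295.0, 22.0])]
hasp_knob [(0.52, [449.0, -49.0, 37.0])]
tape1_mid [(0.52, [609.0, -290.0, 27.0])]
block1_mid [(0.34, [455.0, 69.0, 73.0]), (0.15, [577.0, 9.0, -5.0])]
tin [(0.58, [351.0, 165.0, -2.0])]
mug [(0.72, [612.0, -288.0, 25.0]), (0.71, [595.0, -506.0, -1.0])]
driver [(0.78, [473.0, 535.0, 2.0])]
maskroll [(0.79, [442.0, -491.0, 2.0]), (0.52, [516.0, 340.0, 24.0])]
offcut [(0.59, [620.0, 467.0, -0.0]), (0.34, [511.0, 343.0, 23.0])]
side [[477.0, 0.0, 280.0], [0.0, 477.0, 214.0], [0.0, 0.0, 1.0]] [[-0.99, -0.11, 0.0], [-0.08, 0.71, -0.7], [0.07, -0.69, -0.72]] [ 516.   99. 1348.]
case [(0.78, [581.0, 5.0, -1.0])]
lid_knob [(0.69, [460.0, 66.0, 72.0])]
hasp_knob [(0.36, [446.0, -52.0, 41.0])]
tape1_mid [(0.59, [613.0, -294.0, 21.0]), (0.45, [598.0, -505.0, -1.0])]
block1_mid []
tin [(0.91, [350.0, 167.0, -1.0])]
mug [(0.8, [597.0, -505.0,
[... 179 characters left out ...]
47, -0.01159436,  1.60272135,  0.00600915,
        1.07141796, -0.05630399]), 'joint_velocities': array([-1.01636422e-03, -4.59967515e-05, -1.38131068e-03, -7.52715063e-04,
       -6.11638401e-04,  6.93485327e-04,  1.59368945e-03]), 'joint_torque': array([ 9.11057323e-04, -5.20421433e+01, -1.23554989e-02, -2.44051623e+01,
       -5.66913374e-02,  1.15248183e-02,  2.40927926e-05]), 'tcp_pos': array([ 251.16686276, -599.50099568,  214.58320177]), 'tcp_rot': array([ 3.07998110e+00,  6.19126863e-01, -8.14506923e-05]), 'contact_force': array([ 0.32975319, -0.13082312,  0.94638409]), 'wrist_torque': array([ 0.00790448,  0.00130042, -0.00692552]), 'grip_force': 0.0, 'grip_width': 1.000389622488495}
```

View pics/top0.png

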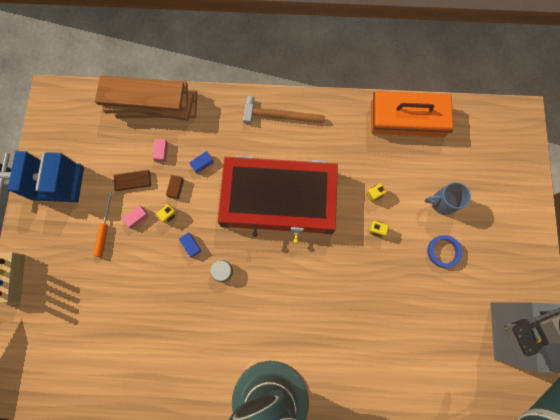

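View pics/side0.png

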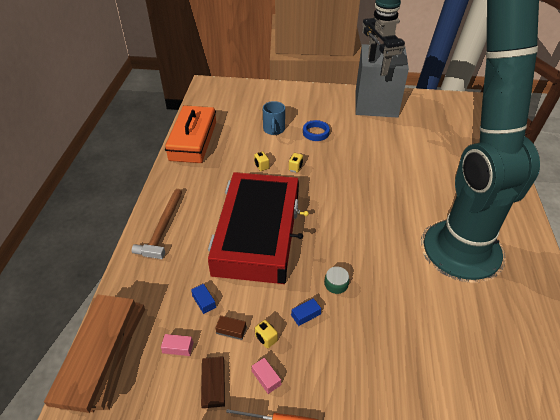

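The top view shows three yellow tapes at (377,192), (379,229) and (166,213), and one brown block with a grey sole at (174,187). The blue blocks at (201,162) and (190,245) and the pink ones at (160,150) and (135,217) are the wrong colour, and the dark piece at (132,180) is the offcut. The side view agrees: tapes at (262,161), (296,162) and (266,333), block at (231,327). I'll confirm the left group in a wrist close-up and measure the case as I go.

```bash
cat >> h.py <<'E'
def down(yaw=0): # tool down, closing direction (y) at angle 90deg+yaw in world
    return (R.from_euler('z',yaw)*R.from_rotvec([np.pi,0,0])).as_rotvec()
E
python3 - <<'E'
from h import *
robot.movep([430,10,300],down())
i=viewer.camera_info('wrist'); shot('wrist','w_case')
print(np.round(i['camera_matrix'],0).tolist(),np.round(i['R'],2).tolist(),np.round(i['t']),robot.observe()['tcp_pos'])
for n in ['case','lid_knob','hasp_knob']: print(n,find(n,'wrist',i))
robot.movep([510,340,260],down())
i=viewer.camera_info('wrist'); im=shot('wrist'); cv2.imwrite('pics/left.png',cv2.resize(im[...,::-1],(784,588)))
for n in ['tape1_mid','block1_mid']: print(n,find(n,'wrist',i))
print(robot.observe()['t'])
E
```

```text
[[325.0, 0.0, 280.0], [0.0, 325.0, 211.0], [0.0, 0.0, 1.0]] [[-0.0, -1.0, 0.0], [-0.97, 0.0, 0.24], [-0.24, -0.0, -0.97]] [ 10. 368. 577.] [430.18599997   9.28593484 299.89487293]
case [(0.7, array([584.,   3.,   0.])), (0.46, array([598., 331.,  15.]))]
lid_knob [(0.67, array([453.,  69.,  74.]))]
hasp_knob [(0.59, array([447., -54.,  41.]))]
tape1_mid [(0.18, array([602., 326.,  14.]))]
block1_mid []
5.025
```

View pics/left.png

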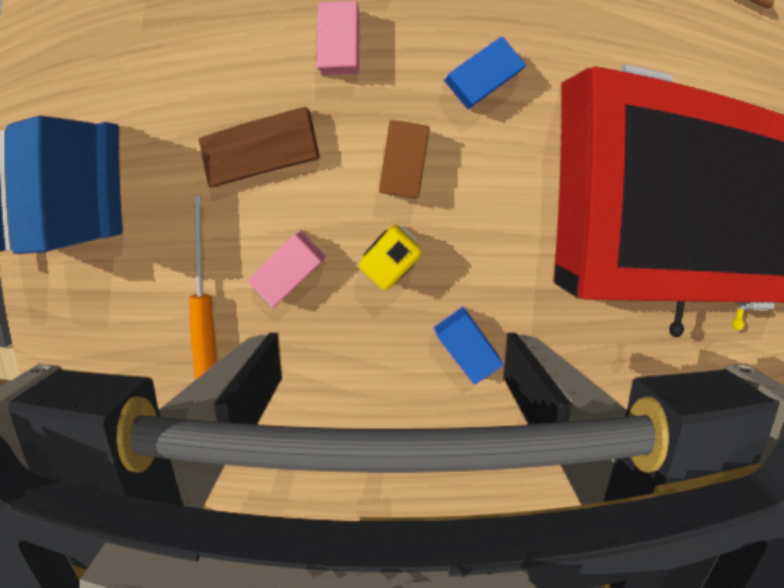

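View pics/w_case.png

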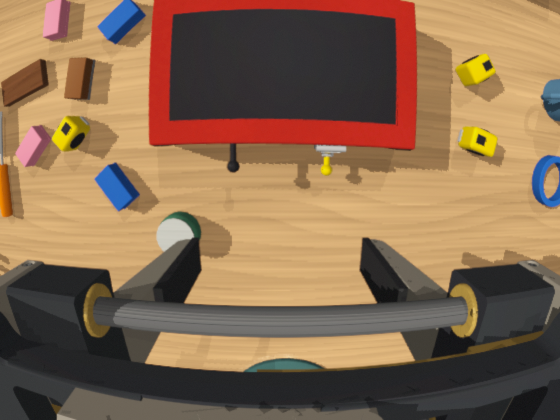

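The enlarged view confirms the brown block at (404,158) and the tape at (390,257) as targets. The blue and pink blocks are decoys. The case view shows the lid knob at (233,166) and the hasp knob at (326,170).

```bash
cat >> h.py <<'E'
def onplane(px,info,z,fish=False):
    K=np.array(info['camera_matrix']); Rm=np.array(info['R']); t=np.array(info['t'])
    p=np.atleast_2d(np.array(px,float)); q=(p-K[:2,2])/np.array([K[0,0],K[1,1]])
    if fish:
        r=np.linalg.norm(q,axis=1,keepdims=True)+1e-9
        d=np.hstack([q/r*np.sin(r),np.cos(r)])
    else: d=np.hstack([q,np.ones((len(q),1))])
    d=d@Rm; c=-Rm.T@t
    return c+d*((z-c[2])/d[:,2])[:,None]
E
python3 - <<'E'
from h import *
import json
robot.movep([400,10,240],down()); robot.hold(.3)
i=viewer.camera_info('wrist'); im=shot('wrist','w_case2')
h=cv2.cvtColor(im,cv2.COLOR_RGB2HSV)
ti=viewer.camera_info('top'); tp=shot('top')
for nm,img,info,f in(('w',im,i,True),('t',tp,ti,False)):
    hh=cv2.cvtColor(img,cv2.COLOR_RGB2HSV)
    y=cv2.inRange(hh,(24,150,110),(34,255,255))
    n,l,s,c=cv2.connectedComponentsWithStats(y)
    for k in range(1,n):
        if s[k,4]>8: print(nm,'yellow',s[k,4],c[k].round(),'z38',onplane(c[k],info,38,f).round()[0],'z44',onplane(c[k],info,44,f).round()[0])
    for name in ('lid_knob','hasp_knob'):
        for d in viewer.silhouettes(name,'wrist' if f else 'top')[:1]:
            yx=np.argwhere(d['mask'])[:,::-1]; 
            print(nm,name,d['confidence'],len(yx),yx.min(0),yx.max(0))
    # red lid
    r=cv2.inRange(hh,(0,150,60),(6,255,255))|cv2.inRange(hh,(174,150,60),(180,255,255))
    n,l,s,c=cv2.connectedComponentsWithStats(r); k=1+s[1:,4].argmax()
    print(nm,'red',cv2.boxPoints(cv2.minAreaRect(np.argwhere(l==k)[:,::-1].astype(np.int32))).round().tolist(), cv2.approxPolyDP(cv2.convexHull(np.argwhere(l==k)[:,::-1].astype(np.int32)),4,True).reshape(-1,2).tolist())
for n in ['case','lid_knob','hasp_knob']: print(n,find(n,'wrist',i),find(n,'top'))
E
```

```text
w yellow 894 [496.  46.] z38 [ 603. -278.   38.] z44 [ 601. -274.   44.]
w yellow 821 [ 46. 112.] z38 [514. 332.  38.] z44 [513. 326.  44.]
w yellow 891 [502. 122.] z38 [ 498. -287.   38.] z44 [ 497. -282.   44.]
w yellow 199 [335. 146.] z38 [451. -52.  38.] z44 [452. -51.  44.]
w lid_knob 0.8 37874 [128   0] [439 156]
w hasp_knob 0.61 230 [329 127] [341 156]
w red [[129.0, 0.0], [438.0, 0.0], [438.0, 127.0], [129.0, 127.0]] [[437, 124], [130, 119], [135, 0], [435, 0]]
t yellow 103 [375. 191.] z38 [ 609. -285.   38.] z44 [ 608. -284.   44.]
t yellow 105 [163. 213.] z38 [511. 348.  38.] z44 [509. 346.  44.]
t yellow 115 [379. 227.] z38 [ 497. -297.   38.] z44 [ 496. -295.   44.]
t lid_knob 0.86 5710 [218 157] [337 229]
t hasp_knob 0.31 410 [211 259] [232 281]
t red [[217.0, 226.0], [222.0, 156.0], [339.0, 164.0], [335.0, 233.0]] [[336, 164], [334, 229], [317, 232], [218, 221], [225, 157]]
case [(0.59, array([584.,   5.,   3.]))] [(0.98, array([579.,  11.,  -2.])), (0.46, array([ 598., -507.,   -0.]))]
lid_knob [(0.68, array([452.,  69.,  70.]))] []
hasp_knob [(0.68, array([447., -51.,  41.])), (0.51, array([599., 329.,  12.]))] []
```

View pics/w_case2.png

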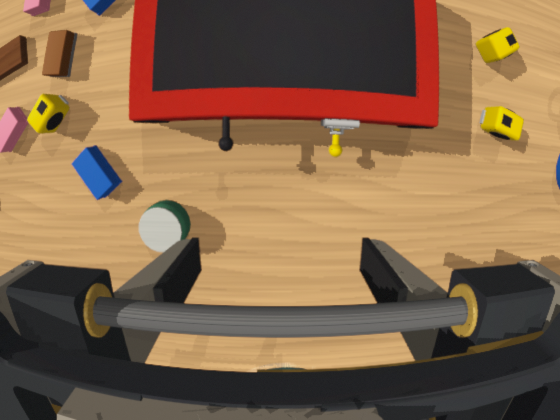

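The picture shows the lid knob ball at (226,143), the hasp ball at (335,150), and the lid's front corners near (131,119) and (437,124).

```bash
python3 - <<'E'
from h import *
i=viewer.camera_info('wrist')
print(onplane([(226,143)],i,73,True).round(1),onplane([(335,150)],i,38,True).round(1),onplane([(130,119),(437,124)],i,78,True).round(1))
E
```

```text
[[455.9  66.6  73. ]] [[446.5 -52.9  38. ]] [[ 487.2  173.1   78. ]
 [ 482.2 -161.5   78. ]]
```

```bash
cat >> h.py <<'E'
C=np.array([582.,4.,0.]); YAW=-.02; RC=R.from_euler('z',YAW); DN=down(YAW)
def cw(p): return C+RC.apply(p)      # case -> world
def cc(p): return RC.inv().apply(np.array(p)-C)
def gp(p): return cw(p)-[0,0,19]     # TCP for a case-frame grasp point with a vertical tool pointing down
wp=lambda p: np.array(p)+[0,0,-19]
def st():
    o=robot.observe(); return o['t'].__round__(1),cc(o['tcp_pos']+[0,0,19]).round(1),o['contact_force'].round(1),round(o['grip_width'],3),round(o['grip_force'],1)
def hasp(a): c,s=np.cos(a),np.sin(a); return [-104-(30*c+34*s),-60,72+30*s-34*c]
def lidk(a): c,s=np.cos(a),np.sin(a); return [100-228*c+(-5)*s*1,60,68+228*s+5*c]
E
python3 - <<'E'
from h import *
grip(.45,4)
robot.movep(gp([-136,-60,150]),DN)
robot.servo_line(gp([-134,-60,38]),120)
print(st()); grip(0,4); print(st())
for a in np.linspace(.15,1.95,13):
    robot.servo_line(gp(hasp(a)),80); print(round(a,2),st())
E
```

```text
(9.8, array([-133.4,  -59.9,   38.6]), array([ 0. , -0.2,  0.3]), 0.451, 0.0)
(10.3, array([-133.7,  -59.2,   38.2]), array([-0.2,  2.7,  2.2]), 0.165, 4.0)
0.15 (10.5, array([-138.6,  -59.3,   43.3]), array([0. , 4.9, 1.5]), 0.161, 4.0)
0.3 (10.8, array([-142.5,  -59.3,   48.7]), array([-0.2,  5.8,  1.7]), 0.165, 4.0)
0.45 (11.0, array([-145.8,  -59.4,   54.6]), array([-0.1,  5.3,  1.8]), 0.164, 4.0)
0.6 (11.3, array([-148.1,  -59.4,   61. ]), array([1.3, 5.2, 1.1]), 0.165, 4.0)
0.75 (11.5, array([-149.6,  -59.4,   67.6]), array([-0.6,  6.1,  0.8]), 0.164, 4.0)
0.9 (11.8, array([-150.1,  -59.4,   74.3]), array([-1.1,  5.8,  0.4]), 0.164, 4.0)
1.05 (12.0, array([-149.5,  -59.4,   81. ]), array([-1.7,  5.9,  1.1]), 0.166, 4.0)
1.2 (12.3, array([-147.9,  -59.4,   87.5]), array([-2.3,  5.7,  1.7]), 0.168, 4.0)
1.35 (12.5, array([-145.2,  -59.4,   93.6]), array([-2.1,  5.5,  2.2]), 0.168, 4.0)
1.5 (12.8, array([-141.5,  -59.3,   99.3]), array([-3. ,  6.4,  2. ]), 0.166, 4.0)
1.65 (13.0, array([-136.9,  -59.4,  104.4]), array([-2.5,  5.8,  3.9]), 0.164, 4.0)
1.8 (13.3, array([-131.5,  -59.3,  108.8]), array([-3.4,  5.4,  5.1]), 0.167, 4.0)
1.95 (13.5, array([-125.5,  -59.3,  112.4]), array([-2.6,  5.5,  4.7]), 0.166, 4.0)
```

```bash
sed -i 's/+(-5)\*s\*1/+5*s/' h.py; python3 - <<'E'
from h import *
grip(.45); robot.servo_line(gp([-125,-60,190]),150)
i=viewer.camera_info('wrist'); shot('wrist','hasp_up')
robot.movep(gp([-128,60,150]),DN); robot.servo_line(gp(lidk(0)),120)
grip(0,15); print(st())
robot.hold(.1)
for a in np.linspace(.12,1.66,14):
    robot.servo_line(gp(lidk(a)),120); print(round(a,2),st())
    if robot.observe()['grip_width']<.1: break
E
```

```text
(16.7, array([-127.6,   61. ,   73.4]), array([-0.6,  3.3,  3.1]), 0.154, 15.0)
0.12 (17.2, array([-125.4,   60.9,  100.6]), array([0.8, 5.5, 0.2]), 0.157, 15.0)
0.24 (17.6, array([-120.5,   60.9,  126.7]), array([-0.8,  5.6,  0.2]), 0.158, 15.0)
0.36 (17.9, array([-112.4,   61. ,  152.2]), array([-1.4,  5.7,  1. ]), 0.157, 15.0)
0.48 (18.3, array([-101.4,   61. ,  176.6]), array([-1.8,  6.4,  2. ]), 0.159, 15.0)
0.59 (18.7, array([-87.4,  61. , 199.5]), array([-3.4,  6.3,  3.2]), 0.157, 15.0)
0.71 (19.1, array([-70.7,  61.1, 220.6]), array([-4.4,  5.4,  4.7]), 0.156, 15.0)
0.83 (19.4, array([-51.2,  61.1, 239.8]), array([-4.1,  4.8,  7.1]), 0.157, 15.0)
0.95 (19.8, array([-29.4,  61.2, 256.7]), array([-3.5,  4. ,  8.9]), 0.158, 15.0)
1.07 (20.2, array([ -5.6,  61.3, 270.8]), array([-2.5,  3.9,  7.7]), 0.156, 15.0)
1.19 (20.6, array([ 19.5,  61.4, 282. ]), array([-0.6,  4.5,  6.2]), 0.158, 15.0)
1.3 (20.9, array([ 45.7,  61.4, 290.1]), array([0.5, 4.8, 5.8]), 0.156, 15.0)
1.42 (21.3, array([ 72.6,  61.5, 295.1]), array([1.4, 4.4, 5.8]), 0.153, 15.0)
1.54 (21.7, array([ 99.9,  61.6, 297. ]), array([2.4, 4.4, 4.9]), 0.157, 15.0)
1.66 (22.1, array([127.2,  61.6, 295.8]), array([3.4, 4.8, 4.8]), 0.152, 15.0)
```

View pics/hasp_up.png

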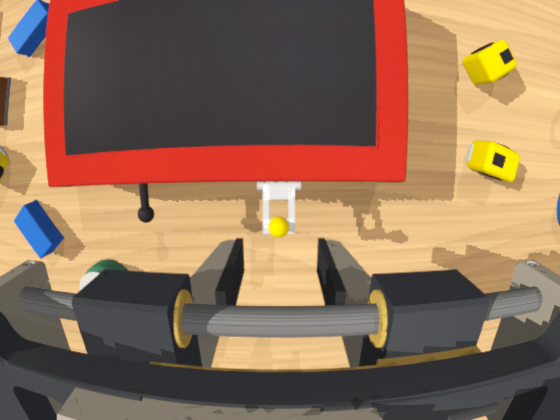

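The hasp strap stands out level or higher, with its ball at (279,226), and the lid appears to have followed the arc. Next I'll release it and look into the case.

```bash
python3 - <<'E'
from h import *
grip(.5); robot.servo_line(gp([127,60,370]),150)
robot.movep(gp([-130,0,280]),DN); robot.hold(.2)
i=viewer.camera_info('wrist'); shot('wrist','inside')
for n in ['tape0_mid','block0_mid']: print(n,[(c,p,cc(p).round()) for c,p in find(n,'wrist',i)])
print(st())
E
```

```text
tape0_mid [(0.95, array([ 627., -112.,   27.]), array([  47., -115.,   27.])), (0.2, array([586.,   5.,   1.]), array([4., 1., 1.]))]
block0_mid [(0.94, array([619., 119.,  22.]), array([ 35., 116.,  22.]))]
(24.8, array([-129.6,    0.4,  280. ]), array([ 0.2, -0.4,  0.5]), 0.499, 0.0)
```

View pics/inside.png

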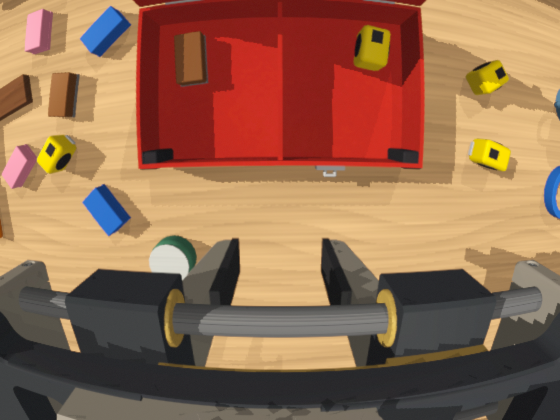

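Tapes go in the right compartment (tape0 at case (47,-115)) and blocks in the left one (block0 at (35,116)). First pick is the far right tape.

```bash
cat >> h.py <<'E'
RNG={'tape':((22,140,90),(36,255,255),44),'block':((4,150,50),(14,255,190),28)}
def locate(kind,xy,tries=3,save=None):
    lo,hi,z=RNG[kind]; xy=np.array(xy,float)
    for _ in range(tries):
        robot.movep([xy[0]-65,xy[1],200],DN); robot.hold(.15)
        i=viewer.camera_info('wrist'); im=shot('wrist',save)
        m=cv2.inRange(cv2.cvtColor(im,cv2.COLOR_RGB2HSV),lo,hi); m=cv2.morphologyEx(m,cv2.MORPH_OPEN,np.ones((3,3)))
        cs=[c for c in cv2.findContours(m,cv2.RETR_EXTERNAL,cv2.CHAIN_APPROX_NONE)[0] if cv2.contourArea(c)>300]
        best=None
        for c in cs:
            P=onplane(c[:,0,:],i,z,True)[:,:2].astype(np.float32); (cx,cy),(w,h),a=cv2.minAreaRect(P)
            q=cc([cx,cy,0])
            if abs(q[0])<105 and abs(q[1])<175: continue
            d=np.hypot(cx-xy[0],cy-xy[1])
            if best is None or d<best[0]:
                a=np.radians(a)+(np.pi/2 if h>w else 0); a=(a+np.pi/2)%np.pi-np.pi/2
                best=(d,np.array([cx,cy]),a,sorted((round(w),round(h))))
        if best is None: return None
        print('loc',best)
        if best[0]<12: return best[1],best[2]
        xy=best[1]
    return best[1],best[2]
def pick(kind,xy,save=None,lift=130):
    p,a=locate(kind,xy,save=save); z={'tape':28,'block':21}[kind]
    a=a-np.pi if a>1.4 else a
    grip(.66); o=down(a)
    robot.movep([*p,lift-19],o); robot.servo_line([*p,z-19],150)
    grip(0,25); w=st(); robot.servo_line([*p,170-19],150); print('picked',w,st()); return a
def place(kind,q,z=None):
    z=z or {'tape':36,'block':28}[kind]
    robot.movep(gp([*q,170]),DN); print('over',st())
    if robot.observe()['grip_width']<.3: print('LOST'); return False
    robot.servo_line(gp([*q,z]),150); s=st(); grip(.52); robot.servo_line(gp([*q,170]),200); print('placed',s,st()); return True
E
python3 - <<'E'
from h import *
pick('tape',(606,-283),'t1'); place('tape',(45,-48))
E
```

```text
loc (np.float64(9.398746330273848), array([ 610.20172119, -291.40725708]), np.float64(-0.9962182563458648), [36, 49])
picked (28.8, array([  34.5, -295. ,   28.7]), array([-0.6,  0.2,  4.2]), 0.39, 25.0) (29.9, array([  33.3, -294.6,  168.7]), array([-0.2,  0.4, -2.3]), 0.39, 25.0)
over (30.9, array([ 45.1, -50.4, 169.5]), array([ 0.9, -0.8, -1.5]), 0.392, 25.0)
placed (31.9, array([ 45.9, -47.9,  36.9]), array([ 0.4,  0.9, -2. ]), 0.389, 25.0) (33.1, array([ 44.1, -48.3, 168.9]), array([-0.5, -0.2, -0.1]), 0.52, 0.0)
```

```bash
python3 - <<'E'
from h import *
pick('tape',(497,-292),'t2'); place('tape',(-52,-125))
pick('tape',(510,340),'t3'); place('tape',(-52,-50))
print(locate('block',(580,335),save='b1'))
E
```

```text
loc (np.float64(36.357814928963606), array([ 489.75476074, -256.37139893]), np.float64(1.3063542842460616), [36, 50])
loc (np.float64(0.6460839101567938), array([ 489.6244812 , -255.73858643]), np.float64(1.3019800421556065), [36, 49])
picked (37.6, array([ -86.8, -261.9,   28.5]), array([-1.2, -1.1,  4.4]), 0.389, 25.0) (38.7, array([ -87.9, -261.4,  169.1]), array([ 0.5,  0.1, -1.5]), 0.39, 25.0)
over (40.0, array([ -52.3, -125.3,  169.6]), array([ 1.1, -0.9, -0.6]), 0.389, 25.0)
placed (41.0, array([ -51.3, -125. ,   36.7]), array([-0.7, -0.2, -1. ]), 0.392, 25.0) (42.2, array([ -52.9, -125.6,  169.2]), array([-0.7, -0.2,  0.7]), 0.519, 0.0)
loc (np.float64(3.470174216208007), array([513.31262207, 341.03375244]), np.float64(-0.7539594135710086), [36, 49])
picked (46.9, array([-75.2, 335.9,  28.7]), array([-1.2, -0.7,  4.6]), 0.393, 25.0) (48.0, array([-76.1, 335.1, 168.9]), array([-1.4,  0.2, -3.7]), 0.393, 25.0)
over (49.5, array([-51.8, -48.9, 169.8]), array([-0.2,  1. , -2.5]), 0.387, 25.0)
placed (50.5, array([-51.2, -49.9,  36.7]), array([-0.3,  0. , -1. ]), 0.39, 25.0) (51.7, array([-52.8, -49.9, 169.2]), array([-0.1,  0. , -0.6]), 0.52, 0.0)
loc (np.float64(21.563758703565977), array([600.56884766, 328.52557373]), np.float64(-0.15777152193069188), [35, 65])
loc (np.float64(0.142807410356074), array([600.64245605, 328.40319824]), np.float64(-0.1500756521706359), [35, 65])
(array([600.64245605, 328.40319824]), np.float64(-0.1500756521706359))
```

The knock happened: one tape had shifted about 36 mm and was re-found before picking. The block measures 35x65, which matches.

```bash
python3 - <<'E'
from h import *
pick('block',(600,328)); place('block',(-45,80))
robot.movep(gp([-130,0,280]),DN); robot.hold(.2); shot('wrist','inside2'); shot('top','top2')
a=cv2.imread('pics/inside2.png'); b=cv2.imread('pics/top2.png'); cv2.imwrite('pics/both.png',cv2.resize(np.vstack([a[:300],b[50:320]]),None,fx=1.04,fy=1.04))
E
```

```text
loc (np.float64(0.844364159081734), array([600.70062256, 328.47125244]), np.float64(-0.1608649166948739), [35, 65])
picked (56.5, array([ 12.5, 324.9,  21.5]), array([-0.9, -0.1,  3.5]), 0.39, 25.0) (57.7, array([ 11.5, 324.4, 168.7]), array([ 0.3,  0.4, -0.7]), 0.389, 25.0)
over (58.7, array([-44.4,  81.6, 170. ]), array([-0.2, -0.3, -0.4]), 0.39, 25.0)
placed (59.8, array([-44.4,  80.3,  28.3]), array([-1.1, -0.6, -0.3]), 0.389, 25.0) (61.0, array([-45.8,  79.9, 169.1]), array([-0.1,  0.3,  0.8]), 0.519, 0.0)
```

View pics/both.png

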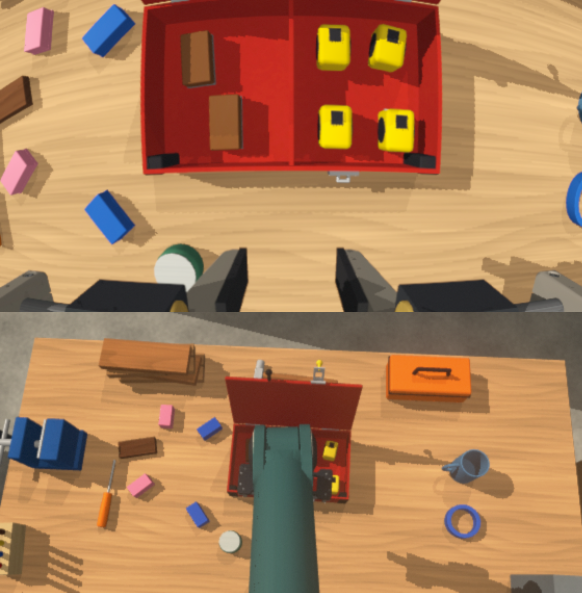

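All three tapes lie with tape0 on the right and the block lies with block0 on the left; no loose ones are left on the bench. Now I'll shut the lid.

```bash
python3 - <<'E'
from h import *
k=lidk(1.66); grip(.5)
robot.movep(gp([k[0],60,370]),DN); robot.servo_line(gp(k),120); grip(0,15); print(st())
for a in np.linspace(1.54,0,14):
    robot.servo_line(gp(lidk(a)),120); print(round(a,2),st())
    if robot.observe()['grip_width']<.1: print('LOST'); break
E
```

```text
(64.8, array([125.3,  60. , 294.6]), array([ 0.2,  0.1, -0.4]), 0.004, 0.0)
1.54 (65.2, array([ 98.2,  60.1, 296.6]), array([ 0.8,  1. , -0.6]), 0.005, 0.0)
LOST
```

```bash
python3 - <<'E'
from h import *
robot.servo_line(gp([98,60,370]),150); robot.movep(gp([-60,0,400]),DN); robot.hold(.2)
i=viewer.camera_info('wrist');a=shot('wrist')
for c in('wrist','side','top'):
    if c!='wrist': i=viewer.camera_info(c); a=np.vstack([a,shot(c)]) if c=='side' else (shot(c),a)[1]
    for n in('lid_knob','hasp_knob'): print(c,n,[(f,cc(p).round()) for f,p in find(n,c,i)])
cv2.imwrite('pics/lid.png',cv2.resize(a[...,::-1],(400,600)))
b=shot('side')[100:320,130:410]; cv2.imwrite('pics/sidec.png',cv2.resize(b[...,::-1],(760,597)))
E
```

```text
wrist lid_knob []
wrist hasp_knob []
side lid_knob [(0.71, array([158.,  60., 287.]))]
side hasp_knob [(0.56, array([190., -56., 283.]))]
top lid_knob []
top hasp_knob []
```

View pics/sidec.png

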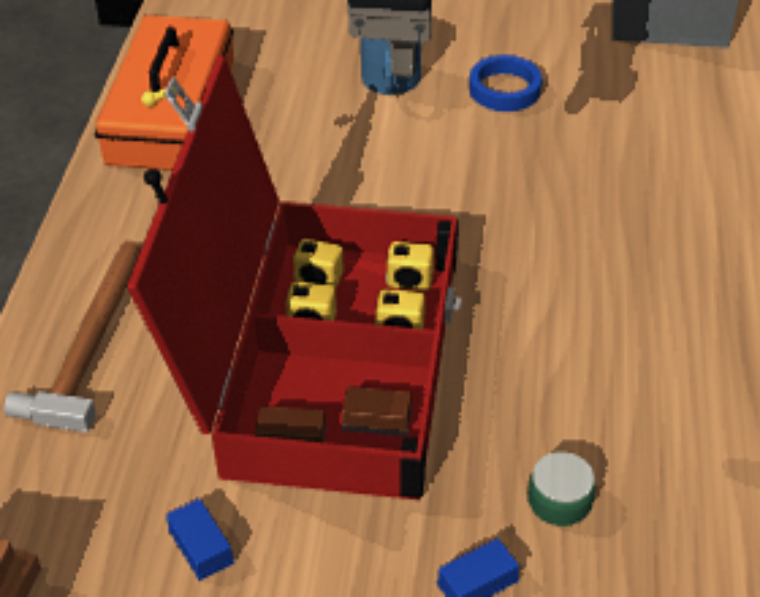

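The side view shows the lid leaning further back than planned, with its knob at case (158,60,287). That is a lid angle of about 1.81, so I'll grasp it there.

```bash
python3 - <<'E'
from h import *
k=lidk(1.81); grip(.5)
robot.movep(gp([k[0],60,370]),DN); robot.servo_line(gp(k),120); grip(0,15); print(st())
if robot.observe()['grip_width']>.1:
  for a in np.r_[1.75,np.linspace(1.66,0,15)]:
    robot.servo_line(gp(lidk(a)),120); print(round(a,2),st())
    if robot.observe()['grip_width']<.1: print('LOST'); break
E
```

```text
(70.4, array([159. ,  61.7, 288.6]), array([-0.1,  4.5,  0.8]), 0.158, 15.0)
1.75 (70.7, array([144.8,  61.7, 291.7]), array([-1.3,  5.8,  3. ]), 0.159, 15.0)
1.66 (71.0, array([124.3,  61.6, 294.6]), array([-2.8,  5.2,  1.6]), 0.156, 15.0)
1.54 (71.4, array([ 96.9,  61.5, 295.5]), array([-2.7,  5.1, -0.1]), 0.155, 15.0)
1.42 (71.8, array([ 69.7,  61.5, 293.2]), array([-3.8,  5.1, -2.2]), 0.158, 15.0)
1.3 (72.1, array([ 42.9,  61.4, 287.8]), array([-2.1,  6.1, -3.7]), 0.155, 15.0)
1.19 (72.5, array([ 17.2,  61.3, 279.5]), array([-2.6,  5.9, -5.1]), 0.156, 15.0)
1.07 (72.9, array([ -7.2,  61.2, 268.3]), array([ 0.1,  5.6, -6.5]), 0.158, 15.0)
0.95 (73.3, array([-30. ,  61.1, 254.5]), array([ 1.1,  6.7, -7.9]), 0.157, 15.0)
0.83 (73.6, array([-50.7,  61.1, 238.1]), array([ 2.8,  6.8, -8.1]), 0.159, 15.0)
0.71 (74.0, array([-69.4,  61. , 219.5]), array([ 3.7,  6.9, -8.8]), 0.157, 15.0)
0.59 (74.4, array([-85.8,  61. , 198.7]), array([ 3.4,  7.5, -6.9]), 0.154, 15.0)
0.47 (74.8, array([-99.7,  60.9, 176. ]), array([ 3.3,  6.5, -7.7]), 0.154, 15.0)
0.36 (75.1, array([-110.9,   60.9,  151.6]), array([ 3.1,  6.9, -6.9]), 0.158, 15.0)
0.24 (75.5, array([-119.3,   60.9,  126. ]), array([ 3.2,  6.9, -5.9]), 0.154, 15.0)
0.12 (75.9, array([-124.5,   60.9,   99.6]), array([ 2. ,  7.1, -5.4]), 0.157, 15.0)
0.0 (76.3, array([-126.9,   60.8,   72.6]), array([ 2.8,  6.7, -4.9]), 0.156, 15.0)
```

```bash
python3 - <<'E'
from h import *
for z in (71,69.5,68,66.5,65):
    robot.servo_line(gp([-128,60,z]),40); print(st())
    if robot.observe()['contact_force'][2]>12 or robot.observe()['contact_force'][2]<-14: break
robot.servo_line(gp([-128,60,72]),40)
grip(.5); robot.servo_line(gp([-130,60,160]),150)
robot.movep(gp([-180,0,200]),DN); robot.hold(.2)
i=viewer.camera_info('wrist'); im=shot('wrist','shut')
for c in ('wrist','side'):
    if c=='side': i=viewer.camera_info(c); shot(c)
    for n in('lid_knob','hasp_knob'): print(c,n,[(f,cc(p).round()) for f,p in find(n,c,i)])
E
```

```text
(76.5, array([-126.9,   60.9,   71.4]), array([0.7, 5.4, 2.1]), 0.16, 15.0)
(76.8, array([-126.6,   60.9,   70.7]), array([-2.4,  4.9, 11.4]), 0.158, 15.0)
(77.0, array([-126.2,   60.9,   69.6]), array([-3.2,  6.1, 14.5]), 0.157, 15.0)
wrist lid_knob [(0.73, array([-130.,   64.,   75.]))]
wrist hasp_knob [(0.96, array([-130.,  -62.,  113.]))]
side lid_knob [(0.91, array([-125.,   60.,   72.]))]
side hasp_knob [(0.45, array([-128.,  -58.,  116.]))]
```

View pics/shut.png

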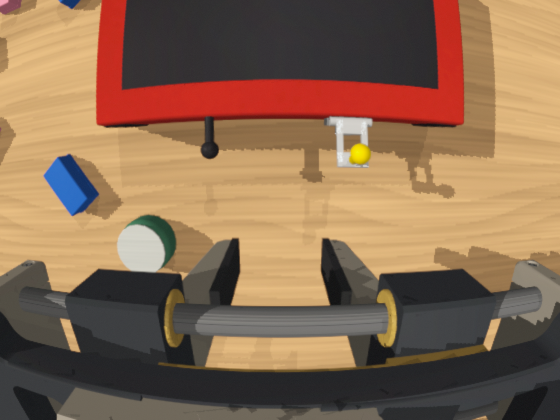

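The lid is shut, with its knob at (210,149), and the hasp is still up, with its ball at (360,154). Now I'll swing the hasp down.

```bash
python3 - <<'E'
from h import *
grip(.45,4); k=hasp(1.93)
robot.movep(gp([k[0],-60,190]),DN); robot.servo_line(gp(k),120); grip(0,4); print(st())
if robot.observe()['grip_width']>.1:
  for a in np.r_[np.linspace(1.8,0,13),-.05,-.1]:
    robot.servo_line(gp(hasp(a)),80); print(round(a,2),st())
  grip(.5); robot.servo_line(gp([-136,-60,190]),150)
  robot.movep(gp([-180,0,200]),DN); robot.hold(.2)
  i=viewer.camera_info('wrist'); a=shot('wrist')
  print([(f,cc(p).round()) for f,p in find('hasp_knob','wrist',i)],[(f,cc(p).round()) for f,p in find('lid_knob','wrist',i)])
  i=viewer.camera_info('side'); b=shot('side'); print([(f,cc(p).round()) for f,p in find('hasp_knob','side',i)])
  cv2.imwrite('pics/end.png',cv2.resize(np.hstack([a[60:270,150:430],b[130:340,200:480]])[...,::-1],(800,300)))
E
```

```text
(81.6, array([-125.1,  -59.2,  112.2]), array([0.8, 3.7, 1.1]), 0.167, 4.0)
1.8 (81.8, array([-130.2,  -59.3,  108.6]), array([ 3. ,  4.4, -4.4]), 0.162, 4.0)
1.65 (82.1, array([-135.5,  -59.3,  104.2]), array([ 3.2,  3.7, -5.3]), 0.167, 4.0)
1.5 (82.3, array([-139.7,  -59.3,   99.2]), array([ 2.6,  5.3, -4.4]), 0.168, 4.0)
1.35 (82.6, array([-143.5,  -59.3,   93.5]), array([ 3.6,  5.1, -3.9]), 0.17, 4.0)
1.2 (82.8, array([-146.4,  -59.4,   87.2]), array([ 2.7,  5.2, -3.5]), 0.168, 4.0)
1.05 (83.1, array([-148.3,  -59.4,   80.7]), array([ 1.5,  5.3, -1.8]), 0.165, 4.0)
0.9 (83.3, array([-149.2,  -59.4,   73.9]), array([ 2.3,  4.7, -1.7]), 0.165, 4.0)
0.75 (83.6, array([-149.1,  -59.4,   67.1]), array([ 2.8,  4.2, -2.3]), 0.165, 4.0)
0.6 (83.8, array([-147.9,  -59.4,   60.4]), array([ 1.7,  4.6, -1.7]), 0.17, 4.0)
0.45 (84.1, array([-145.9,  -59.4,   54. ]), array([ 1.1,  4.5, -1.6]), 0.165, 4.0)
0.3 (84.3, array([-143. ,  -59.4,   48. ]), array([ 1.6,  4.8, -0.9]), 0.162, 4.0)
0.15 (84.6, array([-139.4,  -59.4,   42.5]), array([ 0.9,  5.6, -1.3]), 0.167, 4.0)
0.0 (84.8, array([-134.9,  -59.4,   37.6]), array([ 0.5,  5.3, -2.7]), 0.166, 4.0)
-0.05 (85.1, array([-133.5,  -59.3,   36.3]), array([ 0.5,  6.5, -0.8]), 0.168, 4.0)
-0.1 (85.3, array([-132.4,  -59.3,   34.9]), array([-2.2,  5.1,  1.7]), 0.168, 4.0)
[(0.59, array([-133.,  -59.,   38.]))] [(0.59, array([-127.,   64.,   72.]))]
[(0.4, array([-134.,  -59.,   40.]))]
```

View pics/end.png

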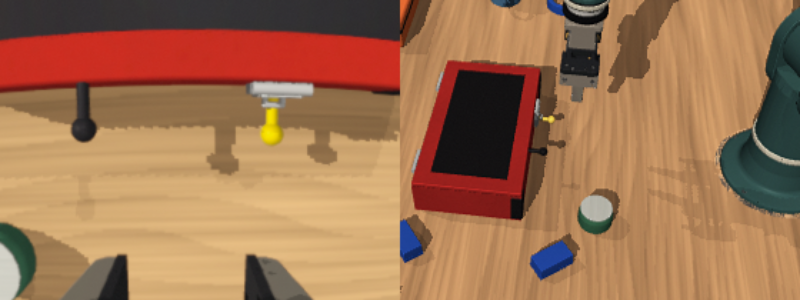

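The lid is down. The hasp hangs over the catch with its knob at case (-133,-59,38), which is its closed position, and the gripper is clear of everything.

```bash
python3 - <<'E'
from h import *
print(robot.job_done(), st())
E
```

```text
the job is handed in; nothing more can be done
the job is handed in; nothing more can be done
```

I've handed in the job: all three tape measures and the one sanding block found loose are in their matching compartments, and the lid is shut with the hasp down over the catch; the hand-in gave no verdict.

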